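# Restock the empty lane of the cake display

## Task

Restock the display: with the fingertips, slide the four-cake box that stands on the open table across to the empty wooden lane and push it gently in between the lane's two sides until it is fully home against the lane's back. Do not lift or tip the box, and leave the boxes in the other two lanes, the single-cake box and the card stand where they are.

Things in the scene. Friction and masses are not known exactly. Their poses are not given: they have to be found in the camera images.
- pack: the box to push: square black clamshell with clear lid, four chocolate cakes, white label on top; 92 x 92 mm, 50 mm high, upright sides, 0.25 to 0.5 kg. Stands on the table between robot and lanes, turned up to 17 degrees; slides with friction, stays where left. Origin at the centre of its underside; x, y square to its sides (+x roughly away from the robot), z up
- empty_lane: the empty one of three equal wooden lanes side by side (114 mm pitch; which one varies), fixed: two sides 8 mm thick, 34 mm high, rounded front ends, 97 mm apart inside, and a back as high; no floor. Origin on the table, middle of the lane's mouth; x points into the lane, z up; the back's inner face is at x = 104 mm: the box is home with its origin at x = 58 mm, y = 0
- stock_b: four-cake box already standing in one of the other lanes, same size as the one to be pushed; origin at the centre of its underside. To be left alone
- stock_c: four-cake box already standing in the third lane, same size; origin at the centre of its underside. To be left alone
- single: small single-cake box, 62 x 62 mm and 50 mm high, standing beside the rack, left or right; origin at the centre of its underside. To be left alone
- card_stand: steel card stand with bell-shaped foot 60 mm across, thin stem and a blank 70 mm wide white card, 185 mm high in all, standing on the other side of the rack; origin at the centre of its underside. To be left alone
Mind the look-alikes: they are no part of the job. What is shaped like the empty_lane but green, pink or purple is not meant.

How it is judged:
By the outcome, as a careful person would: the job done as asked, in the order asked, and still so for the second after the job is handed in, with the robot touching nothing.
It also fails if it takes over 72 s, if anything falls off the work surface, if the arm or the gripper's body presses on something with over 40 N, if the wrist force passes 120 N, or if a joint passes its speed limit or range.

## Robot

A 6-joint arm with a two-finger parallel gripper is mounted at the origin on the work surface. World frame = base frame: x ahead of the robot, y to its left, z up, the work surface at z = 0. Lengths are in mm, angles in rad, forces in N, time in s.
With the tool pointing down it reaches from about 325 to 875 mm from the base axis. Payload 4.4 kg.
Tool frame: the origin (TCP) lies on the centre line of the jaws, within the pads' length; the fingertips stand ahead of it and the grasp point (between the pads) lies 6 mm ahead of it (ctrl.tcp_to_tips is the z of the fingertips in the tool frame, in mm); z points along the fingers, y is the direction in which the jaws open and shut (so a half turn about z gives the same grasp; the last joint's range is limited). The gripper opens to 85 mm and grips with 20 to 120 N. Pads are 22 mm wide; open, the fingers measure 114 mm over their backs; the gripper's body (76 mm by 85 mm) begins 54 mm behind the grasp point. The pads swing forward as they close: fully open they stand 13 mm farther back than shut.
Start: joints at [1.054, 0.207, 1.542, -0, 1.393, -0.15], TCP at [205.685, 536.955, 216.582] pointing down, gripper open.
Joint ranges: [-2.73, 2.73], [-0.86, 2.22], [0.23, 2.46], [-1.11, 4.25], [0.08, 2.63], [-2.82, 2.82]. Speed limits (rad/s): [2.79, 2.79, 3.14, 3.14, 3.14, 3.14].

## Interface

Orientations are given as a 3x3 rotation matrix whose columns are the frame's x, y, z axes.
In Python, from plant import ctrl, sensors, optics gives the robot as it stands. Calls block until the motion is done:
- ctrl.move_ptp(position, orientation): joint-space move of the TCP to a pose.
- ctrl.move_l(position, rot=None, vel=150, threshold=None): straight line of the TCP; rot=None keeps the orientation; vel is the mean speed in mm/s. With threshold (N) it stops when the force on the tool has changed by that much, and returns True; else False.
- ctrl.set_joints(angles): joint-space move.
- ctrl.gripper_to(opening, force=None): finger opening in mm; force is the grip in N (None keeps the last); returns when the fingers have stopped.
- ctrl.hold(seconds).
- ctrl.solve_ik(position, orientation): joint angles nearest the present ones, or None.
- sensors.read_state(): the state.
- optics.grab_frame(name): name is "scene" or "top"; returns (picture, depth): 400x640x3 uint8, red, green, blue; 400x640 float32, mm along the optical axis (not along the pixel's ray), 0 where there is no reading.
- optics.camera_params(name): a dict with "mtx" (3x3 intrinsics, pixels), "R" (3x3) and "t" (3): a world point X has camera coordinates R X + t. Camera axes: x right, y down, z forward; pixel columns grow to the right and rows downward; lengths in mm; the calibration is good to about 2 mm. A picture is of the moment at which its call begins. camera_params takes no time and is no camera call.
A pose or a line that the arm cannot do raises ctrl.MotionError and nothing moves.
- ctrl.finish_job(): hands the job in, once; it reports no verdict.
The state is a dict: "t": time; "q": joint angles; "qvel": joint speeds; "tau": joint torques, N m; "eef_pos": TCP position; "eef_rot": TCP orientation; "force": force on the tool from outside, world axes, zero at the start; "wrist_torque": the same for the moment, N m; "grip_width": finger opening in mm.
Only numpy, scipy, OpenCV 4.12 (cv2) and the standard library are available. Lean on these libraries where they do the work, as an engineer would, in place of code of your own. Each camera call takes 0.05 s, during which the arm holds its last target. There are 200 camera calls.

## Working session

There is one attempt and no reset: what is moved stays moved. The work goes in short steps, each a Python script; the robot and the scene stay as the last script left them, time stands still between calls to the robot, and variables do not carry over. Pictures are saved under pics/ and viewed, about 8 in all and at most 12, crops included, and the job is handed in when it is done.

```bash
mkdir -p pics; ls; python3 - <<'E'
from plant import ctrl,sensors,optics
import cv2,numpy as np
for n in("scene","top"):
    p,d=optics.grab_frame(n); cv2.imwrite(f"pics/{n}0.png",p[:,:,::-1]); np.savez(f"{n}0.npz",p=p,d=d)
    c=optics.camera_params(n); print(n,c["mtx"].round(1).tolist(),c["R"].round(3).tolist(),c["t"].round(0), -c["R"].T@c["t"])
print(ctrl.tcp_to_tips,sensors.read_state())
E
```

```text
pics
scene [[373.3, 0.0, 321.9], [0.0, 373.3, 205.4], [0.0, 0.0, 1.0]] [[0.062, 0.998, 0.016], [0.524, -0.019, -0.852], [-0.85, 0.061, -0.524]] [ -38. -232. 1383.] [1299.00127313  -50.94603906  527.60241192]
top [[362.1, 0.0, 323.4], [0.0, 362.1, 208.3], [0.0, 0.0, 1.0]] [[0.012, -1.0, -0.023], [-0.988, -0.008, -0.157], [0.157, 0.025, -0.987]] [  8. 512. 778.] [383.81104495  -7.11810815 849.17438328]
25.0 {'t': 0.1, 'q': array([ 1.05450994e+00,  2.07347444e-01,  1.54287101e+00, -1.11181886e-05,
        1.39353662e+00, -1.50499381e-01]), 'qvel': array([-0.00079528, -0.00065564, -0.00488916, -0.00031944,  0.0021288 ,
       -0.00098601]), 'tau': array([-5.01625036e-04, -3.84094477e+01, -2.92547697e+01, -3.13099063e-04,
        4.88752223e-03,  1.18356516e-05]), 'eef_pos': array([205.3057699 , 536.29117909, 215.50633464]), 'eef_rot': array([[-9.33843091e-01,  3.57681369e-01, -1.05796881e-03],
       [ 3.57682796e-01,  9.33841239e-01, -1.88596770e-03],
       [ 3.13399394e-04, -2.13961515e-03, -9.99997662e-01]]), 'force': array([-0.12671129,  0.33049253, -0.52596152]), 'wrist_torque': array([ 0.03327191, -0.00071454, -0.00306148]), 'grip_width': 85.36507218586775}
```

View pics/scene0.png

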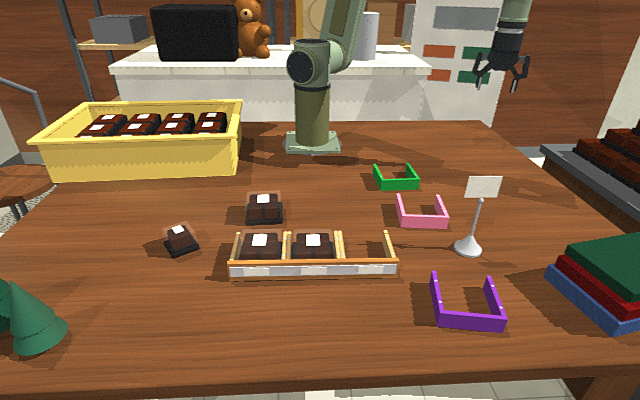

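View pics/top0.png

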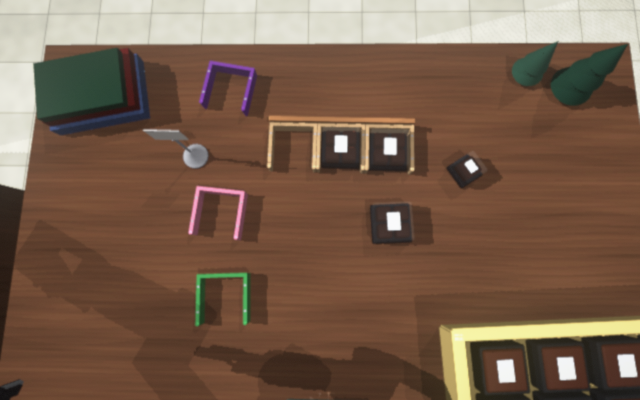

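The top view shows the pack at about (391,223). The empty wooden lane is the left one, at about columns 268–318 and rows 125–168. The pack has to go about 240 mm to +y, then forward. Next I measure the pack and the lane.

```bash
cat > h.py <<'E'
import numpy as np,cv2
from plant import ctrl,sensors,optics
def ray(n,uv,z):
    c=optics.camera_params(n);uv=np.atleast_2d(uv).astype(float)
    d=(np.c_[uv,np.ones(len(uv))]@np.linalg.inv(c["mtx"]).T)@c["R"]
    o=-c["R"].T@c["t"]; return o+d*((z-o[2])/d[:,2])[:,None]
def cloud(n,d):
    c=optics.camera_params(n);v,u=np.mgrid[:400,:640]
    P=np.stack([u,v,np.ones_like(u)],-1)@np.linalg.inv(c["mtx"]).T*d[...,None]
    return (P-c["t"])@c["R"]
E
python3 - <<'E'
from h import *
f=np.load("top0.npz");p,d=f["p"],f["d"];P=cloud("top",d)
# pack
for h in (15,42):
    m=np.zeros((400,640),np.uint8);s=np.s_[185:260,350:435];m[s]=(P[s][...,2]>h)
    q=P[m>0];print("z",np.percentile(q[:,2],[5,50,95]));r=cv2.minAreaRect(q[:,:2].astype(np.float32));print("pack",h,m.sum(),r)
hsv=cv2.cvtColor(p,cv2.COLOR_RGB2HSV)
s=np.s_[110:180,255:425]
z=P[s][...,2]
for r in range(0,70,6): print(110+r,z[r,6:70:2].round(0).astype(int))
print(p[145,262:326].tolist())
cv2.imwrite("pics/crop1.png",cv2.resize(p[100:270,250:430,::-1],None,fx=4,fy=3.5,interpolation=cv2.INTER_CUBIC)[:600])
E
```

```text
z [43.11295218 49.10278941 51.59754731]
pack 15 1641 ((466.3952331542969, -90.94591522216797), (103.88587951660156, 211.17935180664062), 18.377775192260742)
z [46.28131926 49.17553583 51.62306673]
pack 42 1565 ((466.4065246582031, -90.93755340576172), (103.8404541015625, 211.2061309814453), 18.397348403930664)
110 [-4 -3 -2  0  0  0  3  2 -3 -1 -1 -1  0 -1 -4 -1 -4 -3  2 -2 -2  0  0 -1
 -3  2  0  2 -3 -2 -2  0]
116 [ 0 -2  2 -1 47 46 44 47 45 45 43 45 45 45 44 42 45 43 45 45 -5 -3 -1 -1
  0 -2  0  3 -2 -1 -3 -1]
122 [-1 -1  0 -2  0 32 33 33 33 30 34 35 33 36 31 33 34 35 36 35 36 34 38 36
 39 36 38 40 39 38 39 38]
128 [ 0 -1 -4  2 35 30 26 17 16 14 17 15 19 16 19 19 20 18 19 16 18 17 20 19
 18 20 21 34 33 35 21 48]
134 [ -1  -3  -3 849  35  33  20  -2   0  -3  -1   2  -2  -2  -3  -1  -1  -3
  -3  -1  -3  -2  -1  -2  -4  -1  35  32  34  32  -1  51]
140 [-1 -2 -4 -1 35 34 18 -4 -3 -3  0 -2 -2 -1  1  0 -1 -1 -3 -3 -2  0 -3  1
 -3 -2 32 34 33 33 -1 49]
146 [-1 -1 -4 -1 34 34  9  0  0 -1 -3 -1 -1 -1  2  0  0 -1 -1  1 -5 -2  0  1
  0 -1 33 32 33 35  0 48]
152 [-2 -1 -2 -1 34 32  8 -1  0 -1 
[... 741 characters left out ...]
1, 55, 40], [82, 56, 42], [82, 56, 41], [83, 56, 40], [82, 56, 40], [82, 55, 41], [80, 55, 40], [79, 55, 40], [79, 55, 40], [80, 55, 40], [82, 56, 41], [91, 63, 46], [109, 74, 54], [115, 78, 57], [116, 78, 57], [116, 78, 57], [116, 77, 57], [116, 78, 57], [116, 78, 57], [115, 78, 57], [115, 77, 56], [115, 77, 57], [115, 77, 57], [115, 78, 57], [115, 78, 57], [115, 77, 57], [115, 78, 57], [115, 77, 57], [112, 76, 56], [107, 73, 53], [102, 69, 51], [93, 64, 47], [101, 73, 54], [151, 121, 88], [218, 180, 132], [228, 195, 143], [222, 187, 137], [210, 174, 128], [224, 189, 140], [227, 194, 143], [209, 174, 128], [135, 111, 82], [69, 56, 44], [52, 47, 46], [52, 48, 48], [52, 49, 48], [55, 49, 48]]
```

View pics/crop1.png

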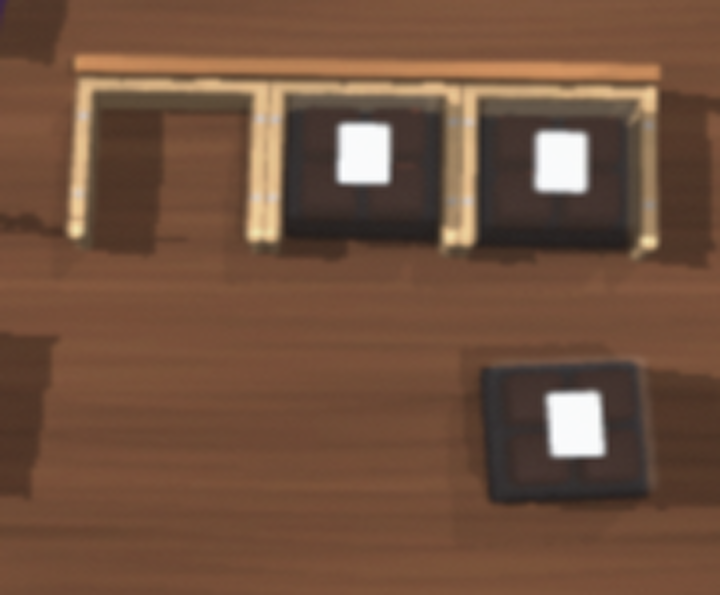

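```bash
cat >> h.py <<'E'
def pack(n="top",rng=None):
    """pack pose from lid outline; rng = x0,x1,y0,y1 world window"""
    p,d=optics.grab_frame(n);P=cloud(n,d)
    x0,x1,y0,y1=rng
    m=((P[...,2]>41)&(P[...,2]<58)&(P[...,0]>x0)&(P[...,0]<x1)&(P[...,1]>y0)&(P[...,1]<y1)).astype(np.uint8)
    m=cv2.morphologyEx(cv2.morphologyEx(m,cv2.MORPH_CLOSE,np.ones((5,5))),cv2.MORPH_OPEN,np.ones((9,9)))
    c=max(cv2.findContours(m,0,1)[0],key=cv2.contourArea)[:,0]
    r=cv2.minAreaRect(ray(n,c,50)[:,:2].astype(np.float32))
    a=(r[2]+45)%90-45
    return p,np.array(r[0]),a,r[1]
def lane(p,c1,rows=(132,164)):
    """left (single) side strip and double strip centres, on z=34; returns x-dir yaw, midline"""
    out=[]
    for lo,hi in c1:
        pts=[]
        for v in range(*rows):
            w=np.clip(p[v,lo:hi].astype(float).max(-1)-150,0,None)
            if w.sum()>60: pts.append([(w*np.arange(lo,hi)).sum()/w.sum(),v])
        q=ray("top",pts,34)[:,:2]; k=np.polyfit(q[:,0],q[:,1],1); out.append(k)
        print("strip",lo,hi,len(pts),"slope deg",np.degrees(np.arctan(k[0])),"y@600",np.polyval(k,600),"resid",np.std(q[:,1]-np.polyval(k,q[:,0])))
    return out
E
python3 - <<'E'
from h import *
p,c,a,s=pack(rng=(380,560,-300,-50));print("pack",c,a,s)
lane(p,[(262,278),(308,324),(357,372),(406,420)])
# mouth ends & back inner edge along columns
for col in (268,269,270,315,316,317):
    print(col,[int(x) for x in p[160:176,col].max(-1)])
print("back",[int(x) for x in p[112:140,300].max(-1)],[int(x) for x in p[112:140,285].max(-1)])
print(ray("top",[[269,168.5],[316,168.5]],34), ray("top",[[300,127],[285,127]],34))
P=cloud("scene",np.load("scene0.npz")["d"])
E
```

```text
pack [ 482.96112061 -141.65168762] 0.6054149866104126 (86.91759490966797, 87.99657440185547)
strip 262 278 32 slope deg -0.8324754291394404 y@600 142.58239038402547 resid 0.1232558627038365
strip 308 324 32 slope deg -0.7936745426466517 y@600 33.33465414455325 resid 0.16206739042013205
strip 357 372 32 slope deg -2.2113627364217283 y@600 -82.98610837916087 resid 0.22482192516525343Traceback (most recent call last):
  File "<stdin>", line 3, in <module>
  File "h.py", line 29, in lane
    q=ray("top",pts,34)[:,:2]; k=np.polyfit(q[:,0],q[:,1],1); out.append(k)
      ~~~^^^^^^^^^^^^^^
  File "h.py", line 5, in ray
    d=(np.c_[uv,np.ones(len(uv))]@np.linalg.inv(c["mtx"]).T)@c["R"]
       ~~~~~~~~~~~~~~~~~~~~~~~~~~^~~~~~~~~~~~~~~~~~~~~~~~~~
ValueError: matmul: Input operand 1 has a mismatch in its core dimension 0, with gufunc signature (n?,k),(k,m?)->(n?,m?) (size 3 is different from 1)
```

```bash
python3 - <<'E'
from h import *
p=np.load("top0.npz")["p"]
for col in (268,269,315,316): print(col,[int(x) for x in p[160:176,col].max(-1)])
for c in (285,300): print("back",[int(x) for x in p[112:140,c].max(-1)])
print(ray("top",[[268.5,168],[316,168]],34)[:,:2], ray("top",[[300,127],[285,127]],34)[:,:2])
# left-edge & label direction of pack
m=((p.min(-1)>190)).astype(np.uint8);m[:195]=0;m[250:]=0;m[:,:370]=0;m[:,415:]=0
c=max(cv2.findContours(m,0,1)[0],key=cv2.contourArea)[:,0]
print("label",cv2.minAreaRect(ray("top",c,50)[:,:2].astype(np.float32)))
# bottom/left edges of dark pack at lid
g=p.max(-1).astype(int)
print("left",[[int(x) for x in g[v,364:380]] for v in (210,220,230)]);print("bot",[[int(x) for x in g[234:250,u]] for u in (380,390,400)])
print("top",[[int(x) for x in g[194:212,u]] for u in (380,390,400)])
E
```

```text
268 [227, 217, 205, 225, 233, 235, 228, 199, 132, 106, 109, 111, 111, 113, 112, 117]
269 [234, 225, 213, 229, 234, 235, 227, 191, 127, 105, 112, 112, 112, 113, 114, 119]
315 [228, 222, 220, 221, 221, 223, 226, 215, 165, 109, 88, 86, 93, 107, 112, 113]
316 [223, 221, 221, 221, 222, 224, 229, 224, 182, 114, 83, 81, 90, 107, 112, 114]
back [117, 118, 123, 141, 170, 190, 195, 186, 153, 115, 146, 198, 208, 186, 126, 95, 93, 94, 89, 79, 74, 76, 77, 77, 76, 75, 75, 78]
back [124, 121, 121, 130, 151, 179, 189, 187, 164, 119, 146, 203, 215, 193, 139, 102, 95, 93, 92, 86, 89, 105, 111, 109, 107, 108, 111, 113]
[[607.38173166 142.23065519]
 [608.02452333  31.47560842]] [[707.9088315   70.93815724]
 [707.80229556 106.57018273]]
label ((484.5879211425781, -142.54298400878906), (38.482025146484375, 27.53788948059082), 3.522190809249878)
left [[110, 104, 98, 95, 90, 80, 58, 50, 53, 54, 54, 54, 58, 63, 67, 67], [107, 103, 94, 92, 91, 87, 72, 54, 50, 52, 52, 53, 55, 57, 61, 61], [108, 107, 103, 95, 91, 90, 84, 64, 51, 53, 55, 54, 54, 56, 61, 67]]
bot [[71, 69, 68, 64, 57, 54, 51, 46, 42, 57, 84, 102, 103, 103, 104, 106], [67, 67, 64, 60, 55, 53, 48, 45, 45, 59, 76, 88, 98, 102, 104, 106], [71, 69, 63, 57, 54, 51, 47, 43, 49, 66, 74, 83, 97, 103, 104, 106]]
top [[114, 117, 119, 119, 112, 104, 103, 105, 110, 108, 86, 63, 58, 62, 65, 65, 67, 67], [114, 116, 119, 118, 112, 103, 101, 107, 113, 106, 75, 59, 55, 57, 60, 60, 62, 95], [115, 116, 118, 113, 108, 103, 103, 108, 111, 94, 67, 58, 62, 65, 66, 67, 68, 76]]
```

```bash
cat >> h.py <<'E'
YAW=np.radians(-0.7); cx,sx=np.cos(YAW),np.sin(YAW)
LX=np.array([cx,sx,0]);LY=np.array([-sx,cx,0]);D=np.array([0,0,-1.])
RS=np.c_[LY,LX,D]          # jaws along lane x (push sideways)
RF=np.c_[-LX,LY,D]         # jaws along lane y (push in)
M=np.array([606.5,90.1,0]) # lane mouth
E
python3 - <<'E'
from h import *
ctrl.gripper_to(50)
ctrl.move_ptp([450,0,300],RS)
ctrl.move_ptp([480,-232,150],RS)
ctrl.move_l([480,-232,36],vel=100)
y1=44-11-15
print(ctrl.move_l([480,-215,36],vel=60))
ctrl.move_l([480,y1,36],vel=60); s=sensors.read_state();print(s["t"],s["force"],s["eef_pos"],s["grip_width"])
p,c,a,sz=pack(rng=(380,580,0,160));print(c,a,sz)
cv2.imwrite("pics/t2.png",cv2.resize(p[100:270,250:430,::-1],None,fx=4,fy=3.5)[:600])
E
```

```text
False
9.5583 [-0.71881371  0.63959711 -0.77399869] [480.00152306  17.92241002  36.00266743] 49.86668373911286Traceback (most recent call last):
  File "<stdin>", line 9, in <module>
  File "h.py", line 17, in pack
    c=max(cv2.findContours(m,0,1)[0],key=cv2.contourArea)[:,0]
      ~~~^^^^^^^^^^^^^^^^^^^^^^^^^^^^^^^^^^^^^^^^^^^^^^^^
ValueError: max() iterable argument is empty
```

```bash
python3 - <<'E'
from h import *
ctrl.move_l([478,-20,36],vel=100); ctrl.move_l([440,-80,150],vel=200); ctrl.move_ptp([330,-200,200],RS)
p,d=optics.grab_frame("top");np.savez("t2.npz",p=p,d=d);cv2.imwrite("pics/t2.png",p[:,:,::-1])
p,c,a,sz=pack(rng=(380,580,-20,180));print(c,a,sz)
E
```

```text
Traceback (most recent call last):
  File "h.py", line 17, in pack
    c=max(cv2.findContours(m,0,1)[0],key=cv2.contourArea)[:,0]
      ~~~^^^^^^^^^^^^^^^^^^^^^^^^^^^^^^^^^^^^^^^^^^^^^^^^
ValueError: max() iterable argument is empty
```

View pics/t2.png

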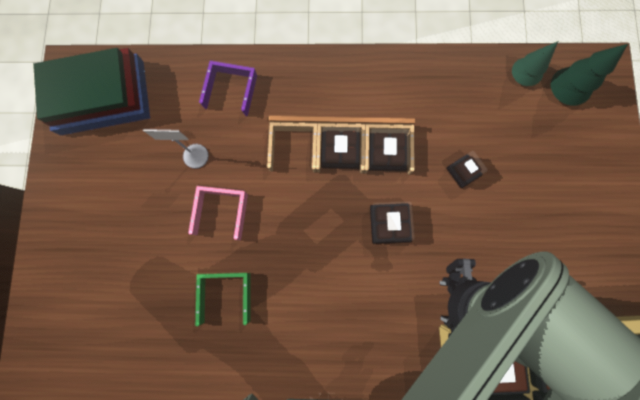

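```bash
python3 - <<'E'
from h import *
s=sensors.read_state();print(s["t"],s["eef_pos"],s["eef_rot"].round(2).tolist(),s["q"].round(3),s["grip_width"])
for n in("top","scene"):
    c=optics.camera_params(n);X=c["mtx"]@(c["R"]@(s["eef_pos"]+[0,0,0])+c["t"]);print(n,X[:2]/X[2])
p,d=optics.grab_frame("scene");cv2.imwrite("pics/s3.png",p[:,:,::-1])
E
```

```text
11.7833 [ 330.36817046 -198.69910876  198.92404368] [[0.01, 1.0, -0.0], [1.0, -0.01, 0.0], [0.0, -0.0, -1.0]] [-7.680e-01 -2.020e-01  1.989e+00  1.000e-03  1.358e+00 -7.570e-01] 50.43209732337507
top [441.86309434 298.45186868]
scene [241.40171359 120.45402248]
```

View pics/s3.png

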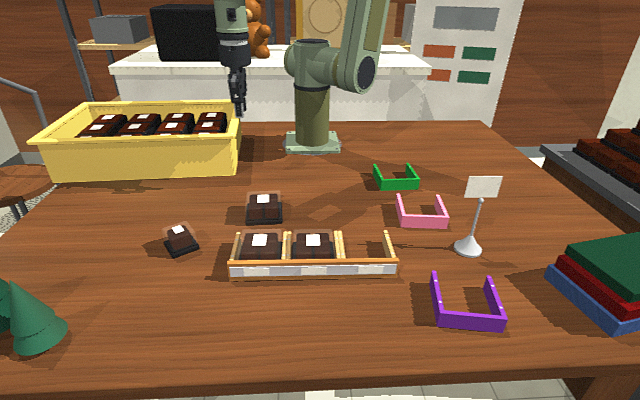

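```bash
python3 - <<'E'
from h import *
print(ray("scene",[[263,199],[372,250]],50),ray("top",[[394,221]],50))
ctrl.move_ptp([470,-240,120],RS); ctrl.move_l([480,-232,36],vel=100)
f=[]
for y in (-215,-205,-195,-185,-175,-165):
    ctrl.move_l([480,y,36],vel=40);s=sensors.read_state();print(s["eef_pos"].round(1),s["force"].round(2))
p,d=optics.grab_frame("scene");cv2.imwrite("pics/s4.png",cv2.resize(p[100:270,150:430,::-1],None,fx=2.8,fy=2.8))
s=sensors.read_state();c=optics.camera_params("scene")
for X in(s["eef_pos"],s["eef_pos"]-[0,0,25]):
    X=c["mtx"]@(c["R"]@X+c["t"]);print(X[:2]/X[2])
E
```

```text
[[ 488.20348163 -140.54828224   50.        ]
 [ 702.06382868   96.8886434    50.        ]] [[ 483.71344469 -143.90079515   50.        ]]
[ 480.  -214.8   36.1] [-1.43  0.11  0.43]
[ 479.9 -204.7   35.9] [ 0.49 -0.57 -0.12]
[ 479.9 -194.7   35.9] [0.15 0.43 0.02]
[ 479.9 -184.7   36. ] [-0.32 -0.38  0.66]
[ 479.9 -174.7   36. ] [0.58 0.28 0.6 ]
[ 479.9 -164.7   36. ] [ 0.67 -0.54 -0.07]
[253.91985642 202.2731154 ]
[254.68883647 210.6009534 ]
```

View pics/s4.png

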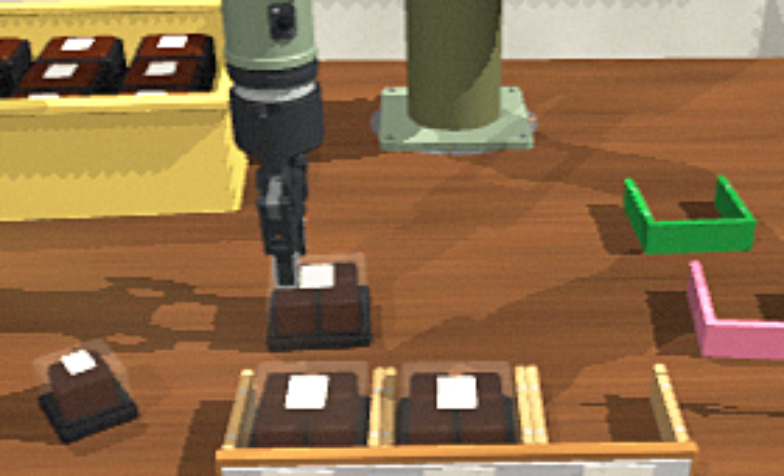

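The finger seems to overlap the lid in the image, yet no force is reported. I'll use depth to find where the fingertips really are.

```bash
python3 - <<'E'
from h import *
s=sensors.read_state();print(s["eef_pos"],s["grip_width"],s["eef_rot"].round(3).tolist())
p,d=optics.grab_frame("scene");P=cloud("scene",d)
for v in range(150,226,4):
    print(v,' '.join("%d,%d,%d"%tuple(P[v,u]) for u in (244,248,252,256,260,264,270)))
cv2.imwrite("pics/s5.png",cv2.resize(p[130:230,200:330,::-1],None,fx=6,fy=6,interpolation=cv2.INTER_CUBIC))
E
```

```text
[ 480.05232063 -164.89869461   36.0339686 ] 49.90813036534846 [[0.012, 1.0, 0.0], [1.0, -0.012, -0.0], [-0.0, 0.0, -1.0]]
150 516,-171,194 517,-162,194 514,-153,193 512,-145,192 502,-137,188 489,-129,182 64,-149,0
154 516,-171,184 519,-162,185 516,-154,184 512,-145,182 94,-182,0 95,-168,0 99,-147,0
158 515,-173,174 517,-163,175 510,-155,171 472,-151,154 133,-179,1 128,-166,0 133,-145,1
162 517,-173,165 516,-164,164 517,-155,165 497,-149,155 161,-177,0 160,-164,0 165,-143,1
166 521,-173,157 524,-164,158 519,-156,156 503,-149,148 194,-174,1 189,-162,-1 193,-142,0
170 539,-172,155 540,-162,156 541,-154,156 505,-149,139 221,-172,0 220,-159,0 220,-141,-1
174 547,-171,150 546,-163,149 545,-154,149 507,-150,129 244,-170,-2 249,-157,0 252,-139,0
178 544,-172,138 544,-164,138 543,-155,138 510,-150,120 276,-168,0 279,-155,1 279,-137,0
182 545,-173,128 541,-165,126 544,-156,128 454,-158,80 304,-165,0 301,-154,-1 302,-136,0
186 539,-175,115 529,-168,109 539,-157,115 514,-151,101 325,-164,-1 328,-152,0 328,-134,0
190 537,-176,104 536,-168,103 536,-158,103 454,-160,57 354,-161,1 351,-150,0 350,-133,-1
194 372,-205,0 519,-171,82 517,-162,81 504,-154,74 463,-149,50 462,-139,49 463,-124,50
198 395,-202,0 513,-173,68 518,-163,71 510,-154,66 483,-148,50 485,-138,51 484,-123,50
202 416,-200,0 510,-174,55 509,-165,54 504,-156,51 502,-146,49 501,-137,49 504,-122,50
206 436,-198,-1 520,-174,50 522,-164,50 522,-154,50 521,-145,49 522,-135,50 520,-121,49
210 528,-183,43 529,-173,44 526,-164,42 529,-154,43 531,-145,44 528,-135,42 528,-121,42
214 477,-193,0 528,-175,31 529,-165,32 533,-155,34 529,-145,32 528,-136,31 528,-121,30
218 495,-191,-1 526,-176,19 530,-166,21 530,-156,21 527,-147,19 530,-137,20 528,-122,19
222 515,-189,0 533,-176,12 531,-166,10 532,-156,11 530,-147,9 530,-137,9 527,-123,6
```

View pics/s5.png

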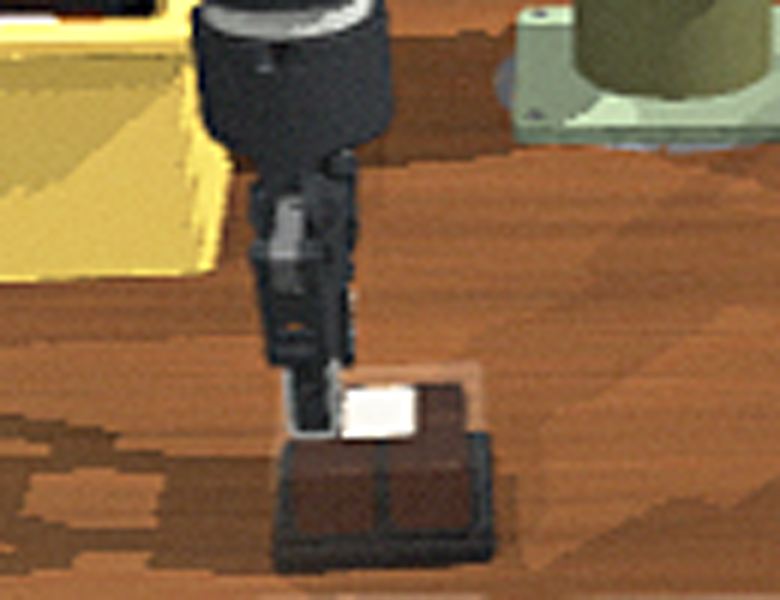

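Depth shows the finger disappearing at the lid plane (z≈50), with no contact force. I'll back off into free space and measure the true tip height there.

```bash
python3 - <<'E'
from h import *
ctrl.move_l([480,-164,90],vel=150);
for k in range(2):
    if k: ctrl.move_l([480,-250,90],vel=150);ctrl.move_l([480,-250,36],vel=150)
    s=sensors.read_state();e=s["eef_pos"];print(s["t"],e,s["force"])
    p,d=optics.grab_frame("scene");P=cloud("scene",d)
    m=(abs(P[...,0]-480)<75)&(abs(P[...,1]-e[1])<30)&(P[...,2]>(60 if k==0 else 8))&(P[...,2]<200)
    q=P[m];print(len(q))
    for z in range(0,160,10):
        w=q[(q[:,2]>=z)&(q[:,2]<z+10)]
        if len(w): print(z,len(w),np.percentile(w,[5,95],axis=0)[:,:2].round().tolist())
E
```

```text
16.7167 [ 479.96820893 -164.10291224   90.01087179] [-0.57323139  0.79439206  0.18827256]
467
100 9 [[453.0, -169.0], [513.0, -157.0]]
110 40 [[453.0, -174.0], [518.0, -154.0]]
120 49 [[452.0, -175.0], [520.0, -154.0]]
130 46 [[453.0, -175.0], [520.0, -154.0]]
140 34 [[453.0, -172.0], [520.0, -154.0]]
150 37 [[450.0, -174.0], [537.0, -152.0]]
18.0 [ 479.99831374 -249.2970704    35.9311128 ] [ 0.64260393 -0.91153273 -0.34197259]
1087
50 24 [[454.0, -259.0], [514.0, -239.0]]
60 55 [[453.0, -259.0], [519.0, -239.0]]
70 50 [[454.0, -259.0], [520.0, -240.0]]
80 55 [[454.0, -256.0], [519.0, -239.0]]
90 18 [[448.0, -254.0], [517.0, -237.0]]
100 79 [[432.0, -259.0], [538.0, -237.0]]
110 53 [[457.0, -260.0], [540.0, -235.0]]
120 84 [[435.0, -260.0], [544.0, -233.0]]
130 81 [[465.0, -262.0], [545.0, -233.0]]
140 98 [[432.0, -266.0], [548.0, -231.0]]
150 153 [[469.0, -266.0], [548.0, -231.0]]
```

Measured fingertips are at z≈51 when the reported TCP z is 36. That puts the tips about 15 mm above the reported TCP, not 20–25 mm below it, so I passed over the lid. I'll lower by the measured amount, guarded by force, and check again.

```bash
cat >> h.py <<'E'
def tipz():
    e=sensors.read_state()["eef_pos"]
    p,d=optics.grab_frame("scene");P=cloud("scene",d)
    m=(abs(P[...,0]-e[0])<45)&(abs(P[...,1]-e[1])<14)&(P[...,2]>6)&(P[...,2]<160)
    return np.percentile(P[m][:,2],[0,1,3,5]).round(1)
E
python3 - <<'E'
from h import *
print(tipz())
print(ctrl.move_l([480,-232,10],vel=60,threshold=6),tipz())
print(ctrl.move_l([480,-232,-2],vel=30,threshold=6),tipz())
for y in (-205,-195,-185,-175,-165):
    ctrl.move_l([480,y,-2],vel=40);s=sensors.read_state();print(s["eef_pos"].round(1),s["force"].round(2))
p,d=optics.grab_frame("scene");cv2.imwrite("pics/s6.png",cv2.resize(p[130:230,200:330,::-1],None,fx=4,fy=4,interpolation=cv2.INTER_CUBIC))
P=cloud("scene",d);q=P[(P[...,2]>46)&(P[...,2]<53)&(abs(P[...,0]-483)<70)&(P[...,1]>-230)&(P[...,1]<-50)];print(np.percentile(q,[1,50,99],axis=0))
E
```

```text
[53.9 54.7 56.7 58.5]
False [27.7 28.8 31.3 34.7]
False [13.8 16.5 19.9 23.1]
[ 480.1 -205.1   -1.9] [-0.31 -0.16 -0.03]
[ 480.  -194.6   -2. ] [-0.14 -0.01  0.24]
[ 479.9 -184.4   -2.1] [-0.15  0.49 -0.01]
[ 479.8 -174.4   -2.1] [ 0.27  0.88 -0.26]
[ 479.8 -164.4   -2.1] [0.26 0.01 0.03]
[[ 447.92608162 -165.84971223   46.36211441]
 [ 495.85080411 -109.1526172    50.08710323]
 [ 532.17225522  -65.67019243   52.1503198 ]]
```

View pics/s6.png

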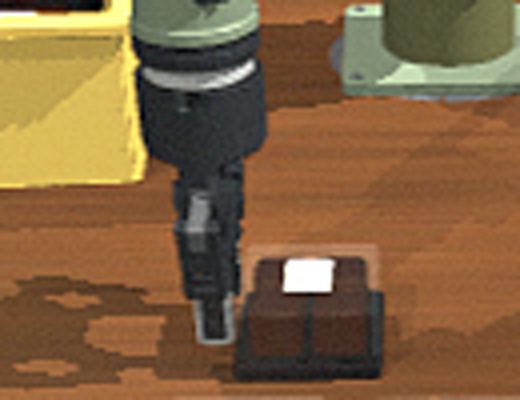

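Contact now works: the box slid to y≈-107 and the tip-side offset is about 11 mm. I'll continue to just short of the lane's centre line and look.

```bash
python3 - <<'E'
from h import *
ctrl.move_l([479,31,-2],vel=65);ctrl.hold(.2);s=sensors.read_state();e=s["eef_pos"];print(e,s["force"])
ctrl.move_l([478,5,-2],vel=100); ctrl.move_l([450,-60,90],vel=250); ctrl.move_ptp([340,-170,150],RS)
p,c,a,sz=pack(rng=(380,580,-20,180));print(c,a,sz, sensors.read_state()["t"])
cv2.imwrite("pics/t7.png",cv2.resize(p[100:270,230:430,::-1],None,fx=3,fy=3))
E
```

```text
[479.03206961  30.92015394  -1.97735148] [-0.68678751 -2.46406964  0.00590215]
[484.14151001  85.9329071 ] 0.45806989073753357 (85.40303802490234, 87.39898681640625) 27.05
```

View pics/t7.png

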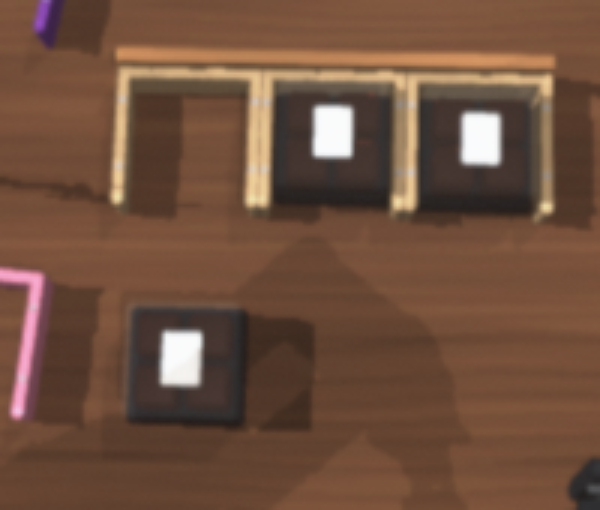

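```bash
python3 - <<'E'
from h import *
print("stock",pack(rng=(600,720,-75,25))[1:],pack(rng=(600,720,-190,-90))[1:])
p,d=optics.grab_frame("scene");P=cloud("scene",d)
z,x,y=P[...,2],P[...,0],P[...,1]
for lo,hi in((8,18),(20,30),(30,42)):
    m=(z>lo)&(z<hi)&(abs(x-530)<8)&(y>20)&(y<160);print("front",m.sum(),np.percentile(y[m],[0,2,98,100]).round(1),(np.percentile(y[m],[2,98]).mean()).round(1))
m=(z>46)&(z<53)&(abs(x-484)<44)&(y>20)&(y<160);print("lid",np.percentile(y[m],[1,99]),np.percentile(x[m],[1,99]))
for lo,hi in((100,160),(15,55)):
    m=(z>29)&(z<38)&(x>615)&(x<700)&(y>lo)&(y<hi);k=np.polyfit(x[m],y[m],1);print("side",m.sum(),np.polyval(k,606),np.percentile(y[m],[3,97]))
E
```

```text
stock (array([666.06787109, -24.82369614]), 0.3131755590438843, (100.75308990478516, 85.64055633544922)) (array([ 654.43395996, -137.06562805]), -0.48683929443359375, (84.94176483154297, 86.7147216796875))
front 132 [ 42.7  44.4 129.  131.2] 86.7
front 127 [ 42.9  44.  128.3 130.5] 86.1
front 140 [ 44.3  44.8 128.5 129. ] 86.6
lid [ 44.34467096 128.79994076] [449.46119966 527.49794778]
side 111 142.06144869242178 [138.08589921 146.2658932 ]
side 195 33.89121217980133 [24.31602209 40.82563306]
```

Both cameras agree: the pack is at y≈86.4 and the lane's centre line there is at y≈91.7. I'll nudge it by 5.3 mm, then go round behind it and push straight to just before the mouth.

```bash
python3 - <<'E'
from h import *
ctrl.move_ptp([470,-10,60],RS);ctrl.move_l([480,5,-2],vel=120)
ctrl.move_l([480,36.2,-2],vel=45);ctrl.hold(.2);ctrl.move_l([480,10,-2],vel=100)
ctrl.move_l([470,0,80],vel=250);ctrl.gripper_to(45)
ctrl.move_ptp([395,92.5,90],RF);ctrl.move_l([400,92.5,-2],vel=150)
e=M+LX*(540-46-11-606.5);e[2]=-2
ctrl.move_l(e,vel=50);ctrl.hold(.2)
s=sensors.read_state();print(s["t"],s["eef_pos"],s["force"])
p,d=optics.grab_frame("scene");P=cloud("scene",d);np.savez("s8.npz",p=p,d=d)
z,x,y=P[...,2],P[...,0],P[...,1]
for lo,hi in((8,18),(20,30),(30,42)):
    m=(z>lo)&(z<hi)&(x>570)&(x<598)&(y>20)&(y<160);
    if m.sum()>20:
        k=np.polyfit(y[m],x[m],1);print("front",m.sum(),np.percentile(y[m],[2,98]).round(1),(np.percentile(y[m],[2,98]).mean()).round(1),np.percentile(x[m],50),"yaw",-np.degrees(k[0]))
m=(z>46)&(z<53)&(abs(x-540)<55)&(y>20)&(y<160);print("lid",np.percentile(y[m],[1,99]),np.percentile(y[m],[1,99]).mean(),np.percentile(x[m],[1,99]))
cv2.imwrite("pics/s8.png",cv2.resize(p[150:300,260:460,::-1],None,fx=4,fy=4,interpolation=cv2.INTER_CUBIC))
E
```

```text
34.9667 [483.00598755  91.61505058  -1.88821399] [-2.37360892 -0.31009675  0.22544152]
front 152 [ 47.9 135.3] 91.6 583.5753027299052 yaw -0.4644531347346602
front 129 [ 49.4 132.1] 90.7 583.5139153452105 yaw -0.8972595423923255
front 150 [ 49.  133.6] 91.3 583.3983100429201 yaw -1.3229312682014343
lid [ 49.60596724 134.12087445] 91.86342084581251 [489.54051539 584.77362599]
```

View pics/s8.png

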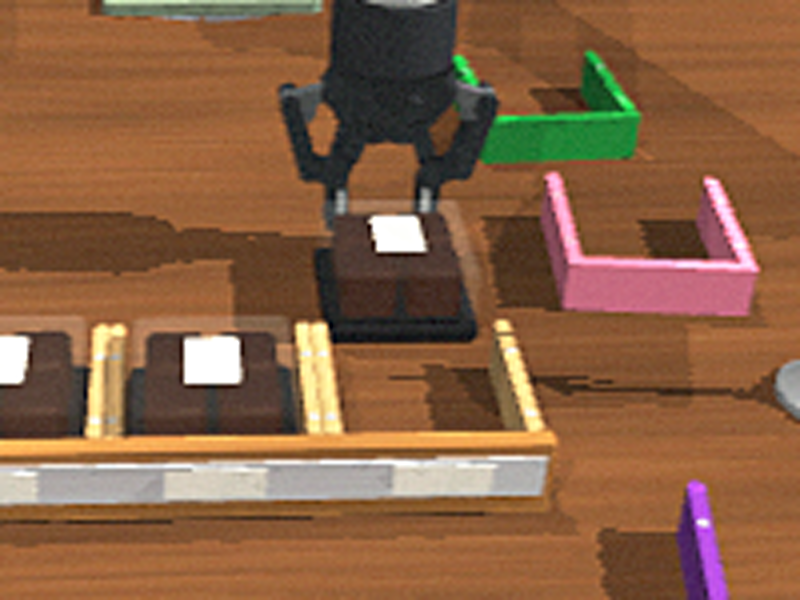

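The pack is square to the mouth, with its centre at y≈91.3 against 91.0 wanted. I'll push it in gently with a force guard.

```bash
python3 - <<'E'
from h import *
def go(x,v,th):
    e=M+LX*(x-606.5);e[2]=-2
    r=ctrl.move_l(e,vel=v,threshold=th);s=sensors.read_state();print(r,round(s["t"],2),s["eef_pos"].round(1),s["force"].round(1));return r
if not go(560,40,10) and not go(598,40,12): 
    r=go(620,20,10)
p,d=optics.grab_frame("scene");P=cloud("scene",d)
z,x,y=P[...,2],P[...,0],P[...,1]
m=(z>46)&(z<53)&(x>580)&(x<730)&(y>35)&(y<145);print("lid",np.percentile(y[m],[1,99]),np.percentile(x[m],[1,99]))
E
```

```text
False 37.09 [559.9  90.7  -2. ] [-1.5 -1.2 -0.2]
False 38.19 [598.6  90.2  -1.7] [-0.  -1.6  0.1]
True 38.89 [608.8  90.2  -2.9] [ 0.3 -0.4  0.5]
lid [ 46.78529661 133.5608973 ] [614.99436746 728.76902891]
```

Contact came at 608.8, and home was predicted at about 610. I'll press once more gently to confirm it's seated, then back off and look.

```bash
python3 - <<'E'
from h import *
for th in(12,18):
    e=M+LX*(616-606.5);e[2]=-2
    r=ctrl.move_l(e,vel=12,threshold=th);s=sensors.read_state();print(r,round(s["t"],2),s["eef_pos"].round(1),s["force"].round(1))
e=M+LX*(570-606.5);e[2]=-2
ctrl.move_l(e,vel=80);ctrl.move_l([500,60,100],vel=200);ctrl.move_ptp([350,-190,180],RS)
p,c,a,sz=pack(rng=(585,725,40,140));print("pack",c,a,sz,"home",M+58*LX,sensors.read_state()["t"])
print("stock",pack(rng=(600,720,-75,25))[1:3],pack(rng=(600,720,-190,-90))[1:3])
a=cv2.resize(p[100:200,170:490,::-1],None,fx=2.4,fy=2.4,interpolation=cv2.INTER_CUBIC)
q,_=optics.grab_frame("scene");b=cv2.resize(q[170:290,150:470,::-1],None,fx=2.4,fy=2.4,interpolation=cv2.INTER_CUBIC)
cv2.imwrite("pics/f9.png",np.vstack([a,b]))
E
```

```text
True 39.48 [608.2  90.3  -4. ] [ 0.7 -0.4  0.1]
False 40.39 [608.   90.5  -4.3] [-15.1   1.3   6.7]
pack [670.38757324  89.66168213] 0.13917633891105652 (101.38068389892578, 87.8397445678711) home [664.49567144  89.39141395   0.        ] 43.1083
stock (array([666.04766846, -24.72010422]), 0.14722545444965363) (array([ 654.41796875, -137.06549072]), -0.48683929443359375)
```

View pics/f9.png

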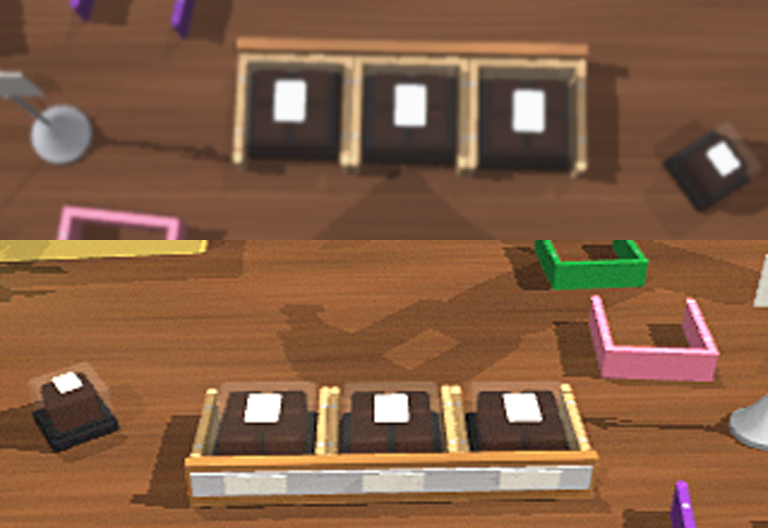

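The box met solid resistance (15 N) at the home position. It sits centred between the sides, and the neighbouring boxes haven't moved. Handing in.

```bash
python3 -c "
from plant import ctrl;ctrl.finish_job()"
```

```text
the job is handed in; nothing more can be done
```

I slid the four-cake box sideways to the empty left-hand lane with the fingertips, then pushed it in until it met the back, and handed the job in at about 43 s.

**Last checks**
- **Seated:** the final push stalled at 15 N, with the tool within about 2 mm of the predicted home position. The camera put the box at y = 89.7 mm, against 89.4 mm wanted, turned by less than 1°.
- **Depth into the lane:** this rests on that stall. The camera's x reading (670 mm against 664.5 mm wanted) isn't reliable, because the outline merged with something behind the box: it came out 101 mm long instead of 92 mm. One neighbouring box's reading had the same fault earlier.
- **Neighbours:** the two stocked boxes measured the same before and after, to about 0.1 mm. The single-cake box and card stand look unmoved in the pictures, but I did not measure them.

**What went wrong:** my first sideways pass and a short repeat did not touch the box. The fingertips were really about 15 mm above the reported tool point, where the description puts them about 25 mm below. I found this from the depth image, lowered the tool to match, and the pushes then worked.

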